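# Pack the lens calibration set

## Robot

A 7-joint arm with a two-finger parallel gripper is mounted at the origin on the work surface. World frame = base frame: x ahead of the robot, y to its left, z up, the work surface at z = 0. Lengths are in m, angles in rad, forces in N, time in s.
With the tool pointing down it reaches from about 0.4 to 0.85 m from the base axis. Payload 4.5 kg.
Tool frame: the origin (TCP) lies on the centre line of the jaws, within the pads' length; the fingertips stand 8 mm ahead of it and the grasp point (between the pads) lies 11 mm behind it; z points along the fingers, x is the direction in which the jaws open and shut, and the axes are right-handed (so a half turn about z gives the same grasp; the last joint's range is limited). The gripper opens to 88 mm and grips with 3 to 60 N. Pads are 18 mm wide; open, the fingers measure 123 mm over their backs; the gripper's body (75 mm by 187 mm) begins 45 mm behind the grasp point.
Start: joints at [-1.12, 0.689, -0.195, 1.565, 0.157, 0.902, -0.215], TCP at [0.253, 0.572, 0.247] pointing down, gripper open.
Joint ranges: [-3.01, 3.01], [-0.46, 2.08], [-1.47, 1.51], [0.13, 2.56], [-1, 4.14], [0.04, 2.09], [-2.66, 2.66]. Speed limits (rad/s): [2.57, 2.57, 3.14, 3.14, 3.14, 3.14, 3.14].

## Interface

Orientations are given as a unit quaternion [x, y, z, w].
In Python, from plant import r gives the robot as it stands.
- The arm moves only by the shell command python3 -m pendant 'ROWS' [FORCE]. ROWS is JSON, a list of rows, each a list of 3 entries, a list of its own where there are three numbers: the turn, a rotation vector about the tool's x, y, z in rad, then the shift along the tool's x, y, z in m, then the opening, from 0 (shut) to 1 (fully open). In form: [[[wx, wy, wz], [tx, ty, tz], claw], ...]. A call has 1 to 10 rows; each row is the pose to reach, as a shift and turn from the pose commanded when the call began, along the tool's axes at that moment; what a row does not reach only later rows make up. A row lasts 1/10 s, in which the tool goes at most 50 mm and 8.59 degrees, less where a joint would pass 70% of its speed; a pose out of reach is approached as far as the arm can. A call with a gripper value outside its range is refused whole. The fingers move at their own pace and stop on an object; FORCE is the grip in N (left out, the last holds). Time passes only in rows, so rows that repeat a pose let the fingers close. It gives the time, the measured TCP pose, the force and the opening at its end, in the units of the state.
- r.get_state(): the state, without advancing time (a new reading comes with each control period).
- r.snapshot(name): name is "scene" or "top"; returns a dict with "image" (384x512x3 uint8, red, green, blue), "mtx" (3x3 intrinsics, pixels), "R" (3x3) and "t" (3): a world point X has camera coordinates R X + t. Camera axes: x right, y down, z forward; pixel columns grow to the right and rows downward; lengths in m; the calibration is good to about 2 mm. A picture is of the moment at which its call begins. There is no depth.
- r.finish_job(): hands the job in, once; it reports no verdict.
The state is a dict: "clock": time; "q": joint angles; "qd": joint speeds; "joint_torque": joint torques, N m; "tool_pos": TCP position; "eef_rot": TCP orientation; "contact_force": force on the tool from outside, world axes, zero at the start; "moment": the same for the moment, N m; "opening": opening from 0.0 (shut) to 1.0 (fully open).
Only numpy, scipy, OpenCV 4.12 (cv2) and the standard library are available. Lean on these libraries where they do the work, as an engineer would, in place of code of your own. Each camera call takes 0.05 s, during which the arm holds its last target. There are 200 camera calls.

## Task

Pack the calibration set into the wooden tray: put the nickel loupe, the black ebonite knob, the clear prism and the bronze sight tube each on the felt pad that bears its own outline, centred on the outline, the loupe and knob upright, the prism and tube lying along their outlines as they lie on the desk. Leave the look-alike brass loupe and amber prism where they are on the desk.

Things in the scene. Friction and masses are not known exactly. Their poses are not given: they have to be found in the camera images.
- loupe_nickel_center (a point): nickel loupe: a silvery upright round barrel with a bluish lens on top, 42 mm across the two end flanges, 38 mm across the 20 mm long waist, 40 mm high, about 100 g. Stands on the desk. The point is on its axis half-way up (20 mm); z is its upright axis
- knob_center (a point): black ebonite knob: a fluted black round knob, 36 mm across, 36 mm high, about 60 g, with a small brass dot on its slightly domed top. The point is on its axis half-way up (18 mm); z is its upright axis
- prism_clear_center (a point): clear crystal prism: pale bluish-white, three-sided, lying on one face like a small roof; 50 mm long, triangle side 40 mm, 34.6 mm high, about 90 g. Its two triangular end faces are parallel and upright, so it is gripped across them. The point is midway along it, under the ridge, half-way up (17.3 mm); x runs along the ridge, z is up
- tube_center (a point): bronze sight tube: a brown bronze tube lying on the desk, 26 mm across, 100 mm long, about 180 g, with a square collar (30 by 30 mm, 8 mm wide) near each end (collar middles 44 mm from the centre) that keeps it from rolling. The point is at the middle of the tube, 15 mm up; x runs along the tube, z is up
- pad_loupe: green felt pad for the nickel loupe, marked with a silvery ring (50 mm across) around a silvery dot. Felt 118 (x) by 88 (y) by 2 mm, fixed in a compartment of a 2 by 2 wooden tray; origin at the middle of its underside, 6 mm above the desk (upper face 8 mm). x: the compartment's long side, z: up. Dividers 4 mm thick, tops 11 mm above the desk; outer rim 6 mm thick, 14 mm high. 
- pad_knob: green felt pad for the ebonite knob, marked with a solid black disc with eight lobes (50 mm across). Felt 118 (x) by 88 (y) by 2 mm, fixed in a compartment of a 2 by 2 wooden tray; origin at the middle of its underside, 6 mm above the desk (upper face 8 mm). x: the compartment's long side, z: up. 
- pad_prism: green felt pad for the clear prism, marked with a pale 54 by 44 mm rectangle (long side along x) with a dark line along its middle for the ridge. Felt 118 (x) by 88 (y) by 2 mm, fixed in a compartment of a 2 by 2 wooden tray; origin at the middle of its underside, 6 mm above the desk (upper face 8 mm). x: the compartment's long side, z: up. 
- pad_tube: green felt pad for the sight tube, marked with a brown bar 104 mm long along x with a cross bar near each end. Felt 118 (x) by 88 (y) by 2 mm, fixed in a compartment of a 2 by 2 wooden tray; origin at the middle of its underside, 6 mm above the desk (upper face 8 mm). x: the compartment's long side, z: up. 
- loupe_brass_center (a point): brass loupe, a look-alike that stays out of the tray: yellow brass, otherwise the same shape and size as the nickel one. The point is half-way up (20 mm)
- prism_amber_center (a point): amber prism, a look-alike that stays out of the tray: orange-yellow glass, otherwise the same shape and size as the clear one. The point is half-way up (17.3 mm); x runs along the ridge
Not all that is in view belongs to the job. Leave any green or turquoise look-alike of the part that bears loupe_nickel_center alone.

How it is judged:
At the end, for the whole second after the job is handed in: The four set pieces rest released and still on their own pads: centre within 14 mm of the pad centre, tilt under 0.15 rad, prism and tube along pad x within 0.26 rad either way round. The brass loupe and amber prism are within 15 mm of where they started (horizontal distance between loupe_nickel_center and pad_loupe below 0.014 m and z of loupe_nickel_center in the frame of pad_loupe between 0.016 and 0.026 m and angle between each of loupe_nickel_center, knob_center, prism_clear_center, tube_center's own z axis and vertical below 0.15 rad and linear speed of each of loupe_nickel, knob, prism_clear, tube below 0.02 m/s and angular speed of each of loupe_nickel, knob, prism_clear, tube below 0.2 rad/s and horizontal distance between knob_center and pad_knob below 0.014 m and z of knob_center in the frame of pad_knob between 0.014 and 0.024 m and horizontal distance between prism_clear_center and pad_prism below 0.014 m and z of prism_clear_center in the frame of pad_prism between 0.0133 and 0.0233 m and angle between the x axis of prism_clear_center and the x axis of pad_prism, either way round below 0.26 rad and horizontal distance between tube_center and pad_tube below 0.014 m and z of tube_center in the frame of pad_tube between 0.011 and 0.021 m and angle between the x axis of tube_center and the x axis of pad_tube, either way round below 0.26 rad and distance of each of loupe_brass_center, prism_amber_center from where it was at the start of the episode below 0.015 m); the robot touches nothing.
It fails at once if a look-alike (brass loupe or amber prism) is moved more than 15 mm from its place (distance of any of loupe_brass_center, prism_amber_center from where it was at the start of the episode above 0.015 m).
It also fails if it takes over 99 s, if anything falls off the work surface, if the arm or the gripper's body presses on something with over 40 N, if the wrist force passes 120 N, or if a joint passes its speed limit or range.

## Working session

There is one attempt and no reset: what is moved stays moved. The work goes in short steps, Python scripts to look and compute and a shell command to move; the robot and the scene stay as the last step left them, time stands still between calls to the robot, and variables do not carry over. Pictures are saved under pics/ and viewed, about 12 in all and at most 16, crops included, and the job is handed in when it is done.

```bash
mkdir -p pics; ls
cat > h.py <<'E'
import numpy as np,cv2
from plant import r
def snap(n,f):
    s=r.snapshot(n); cv2.imwrite('pics/'+f+'.png',s['image'][:,:,::-1]); np.savez('pics/'+f,**s); return s
def ray(s,u,v,z):
    d=s['R'].T@np.linalg.solve(s['mtx'],[u,v,1.]); c=-s['R'].T@s['t']
    return c+d*(z-c[2])/d[2]
def proj(s,X):
    p=s['mtx']@(s['R']@np.array(X)+s['t']); return p[:2]/p[2]
E
python3 - <<'E'
from h import *
for n in('top','scene'):
    s=snap(n,n+'0'); print(n,(-s['R'].T@s['t']).round(3),s['R'].round(2).tolist(),s['mtx'][0,0])
print(r.get_state())
E
```

```text
pics
top [0.282 0.017 1.286] [[0.02, -1.0, -0.02], [-0.98, -0.02, -0.19], [0.19, 0.02, -0.98]] 409.95650647360776
scene [ 1.191 -0.27   0.906] [[0.39, 0.92, 0.01], [0.71, -0.29, -0.64], [-0.59, 0.25, -0.77]] 425.0593264429126
{'clock': 0.1, 'q': array([-1.12017878,  0.68986783, -0.19451589,  1.56623236,  0.15729663,
        0.9024966 , -0.21513045]), 'qd': array([-0.00014553, -0.00192161,  0.00020898, -0.00190052,  0.000256  ,
        0.00109829,  0.00059113]), 'joint_torque': array([-3.39085833e-03, -5.28489447e+01, -1.27163574e+00, -1.53836739e+01,
       -5.25975355e-02,  1.93079104e-03,  4.38265761e-05]), 'tool_pos': array([0.25285109, 0.57096943, 0.2460123 ]), 'eef_rot': array([ 8.38097672e-01,  5.45519606e-01, -6.41647727e-04,  4.89647888e-04]), 'contact_force': array([-0.17832608,  0.61128682,  1.07241028]), 'moment': array([ 0.02267078, -0.03388372,  0.01483883]), 'opening': 0.9988856132513122}
```

View pics/top0.png

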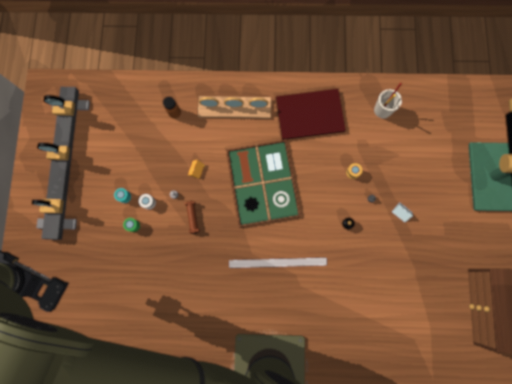

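View pics/scene0.png

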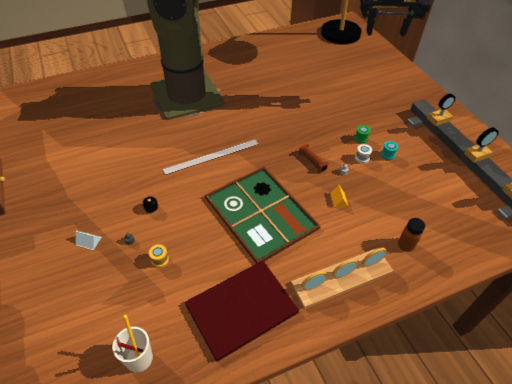

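Candidates in the top view:
- **Nickel loupe:** white/silver (146,201). Alternatives are turquoise (121,195), green (131,224) and the small silver thing (174,195).
- **Knob:** black (348,223), against the dark bottle (170,106) and the small grey thing (371,199).
- **Clear prism:** (402,212), against amber (197,169).
- **Tube:** (193,217).
- **Brass loupe:** (355,171).

In the tray the pads are tube (248,166), prism (275,161), knob (251,204) and loupe (281,199). Next, a close crop.

Run:
```python
from h import *
a=cv2.imread('pics/top0.png'); b=cv2.imread('pics/scene0.png')
def c(im,x,y,w,h,k=5):
    o=cv2.resize(im[y:y+h,x:x+w],None,fx=k,fy=k,interpolation=cv2.INTER_CUBIC)
    for i in range(0,w):
        if (x+i)%10==0: cv2.line(o,(i*k,0),(i*k,6 if (x+i)%50 else 14),(255,255,255),1)
    for i in range(0,h):
        if (y+i)%10==0: cv2.line(o,(0,i*k),(6 if (y+i)%50 else 14,i*k),(255,255,255),1)
    return o
# top view
l=c(a,110,150,100,100,4); m=c(a,220,135,100,100,4)
rr=c(a,330,155,100,80,4)
cv2.imwrite('pics/c1.png',np.vstack([np.hstack([l,m])]))
l=c(b,290,110,120,110,4); m=c(b,65,180,120,110,4)
cv2.imwrite('pics/c2.png',np.hstack([np.vstack([rr,0*rr[:120]]),l])) 
s=dict(np.load('pics/top0.npz'))
for n,u,v,z in[('nick',146,201,.04),('turq',121,195,.04),('green',131,224,.04),('small',174,195,.02),('knob',348,223,.036),('clear',402,212,.02),('amber',197,169,.02),('tube',193,217,.02),('brass',355,171,.04),('pt',248,166,.008),('pp',275,161,.008),('pk',251,204,.008),('pl',281,199,.008)]: print(n,ray(s,u,v,z).round(3))
```

```text
nick [0.49 0.39 0.04]
turq [0.508 0.47  0.04 ]
green [0.418 0.431 0.04 ]
small [0.515 0.309 0.02 ]
knob [ 0.435 -0.233  0.036]
clear [ 0.475 -0.403  0.02 ]
amber [0.6   0.241 0.02 ]
tube [0.446 0.245 0.02 ]
brass [ 0.598 -0.257  0.04 ]
pt [0.616 0.079 0.008]
pp [ 0.635 -0.008  0.008]
pk [0.493 0.066 0.008]
pl [ 0.511 -0.029  0.008]
```

View pics/c1.png

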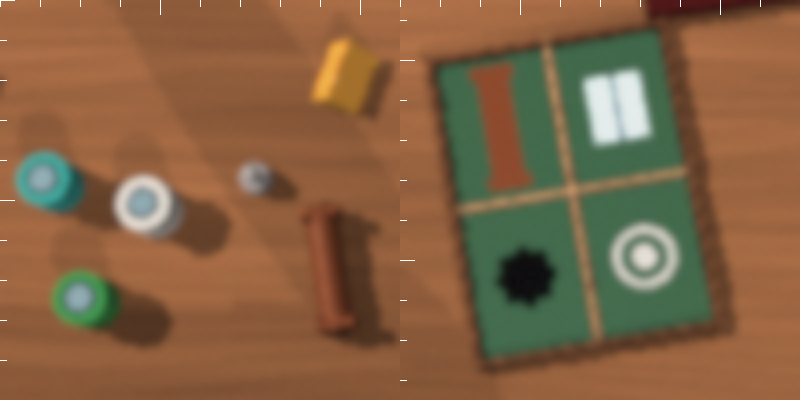

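View pics/c2.png

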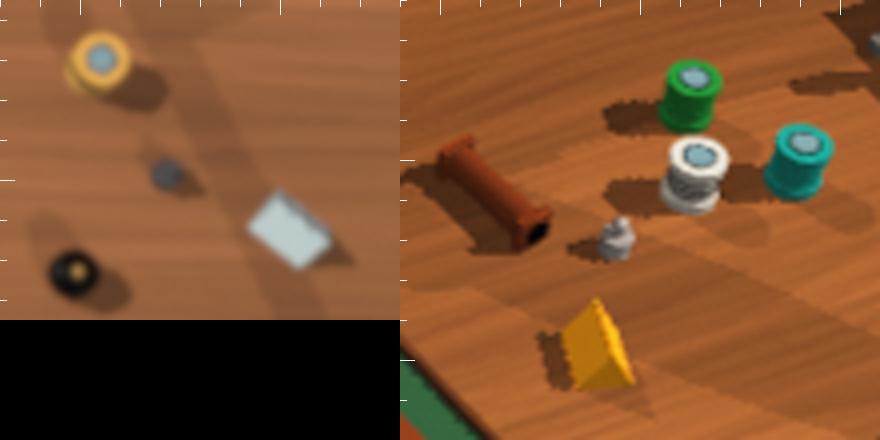

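```bash
cat > fit.py <<'E'
from h import *
from scipy.optimize import minimize
def cyl(rad,h): t=np.linspace(0,2*np.pi,24,endpoint=False); return np.array([[rad*np.cos(a),rad*np.sin(a),z] for a in t for z in(0,h)])
M={'nick':cyl(.021,.04),'knob':cyl(.018,.036),
'prism':np.array([[x,y,z] for x in(-.025,.025) for y,z in((-.02,0),(.02,0),(0,.0346))]),
'tube':np.array([[x,y,z] for x in(-.048,.048) for y in(-.015,.015) for z in (0,.03)])}
def mask(n,im):
    f=cv2.GaussianBlur(im,(0,0),.6).astype(float); R,G,B=f[...,0],f[...,1],f[...,2]
    return {'nick':B>.72*R,'prism':B>.8*R,'knob':(R<38),'tube':(G<.56*R)&(R>45)}[n]
def sil(s,n,p,K=4):
    c,q=np.cos(p[2]),np.sin(p[2]); P=M[n]@np.array([[c,q,0],[-q,c,0],[0,0,1]])+[p[0],p[1],p[3] if len(p)>3 else 0]
    X=(s['R']@P.T).T+s['t']; uv=X@s['mtx'].T; return (uv[:,:2]/uv[:,2:])
def fit(n,p0,cams,yaw,z=0):
    dat=[]
    for s in cams:
        uv=sil(s,n,list(p0)+[z]); lo=(uv.min(0)-9).astype(int); hi=(uv.max(0)+9).astype(int)
        m=mask(n,s['image'])[lo[1]:hi[1],lo[0]:hi[0]].astype(np.uint8)
        k,lab,st,ce=cv2.connectedComponentsWithStats(m); m=(lab==1+np.argmax(st[1:,4])).astype(float) if k>1 else m*1.
        dat.append((s,lo,cv2.resize(m,None,fx=4,fy=4,interpolation=cv2.INTER_LINEAR)))
    def cost(p,each=False):
        o=[]
        for s,lo,m in dat:
            uv=(sil(s,n,list(p)+[z])-lo+.5)*4-.5
            h=cv2.convexHull(uv.astype(np.float32)); im=np.zeros(m.shape); cv2.fillConvexPoly(im,np.round(h*16).astype(np.int32),1.,shift=4)
            o.append(1-(im*m).sum()/np.maximum(im,m).sum())
        return o if each else sum(o)
    best=None
    for y in yaw:
        S=np.array([[0,0,0],[.008,0,0],[0,.008,0],[0,0,.25]])+[p0[0],p0[1],y]
        q=minimize(cost,S[0],method='Nelder-Mead',options=dict(initial_simplex=S,xatol=1e-4,fatol=1e-4))
        if best is None or q.fun<best.fun: best=q
    return best.x,[1-c for c in cost(best.x,True)]
E
python3 - <<'E'
from fit import *
T=dict(np.load('pics/top0.npz'));S=dict(np.load('pics/scene0.npz'))
for n,p,y in[('nick',(.488,.388,0),[0]),('knob',(.43,-.23,0),[0]),('prism',(.47,-.4,0),[-.9,-.3,.3,.9,1.4]),('tube',(.446,.245,0),[0,.15])]:
    for nm,c in(('T',[T]),('S',[S]),('TS',[T,S])):
        x,i=fit(n,p,c,y); print(n,nm,x.round(4),np.round(i,2))
# pads
def px(u,v): return 220+(u-400)/4,135+v/4
A=ray(T,*px(546,45),.011);B=ray(T,*px(598,340),.011); d=A-B; print('long',d,np.arctan2(d[1],d[0]),np.hypot(*d[:2]))
A=ray(T,*px(460,208),.011);C=ray(T,*px(686,170),.011); d=A-C; print('short',d,np.arctan2(-d[0],d[1]))
cx=ray(T,*px(572,188),.011); print('c',cx)
for n,w in(('t',px(502,128)),('p',px(617,107)),('k',px(527,276)),('l',px(645,257))): print(n,ray(T,*w,.008).round(4))
for n,w in(('t',(289,218)),('p',(260,235)),('k',(262,188)),('l',(234,203.5))): print(n,'S',ray(S,*w,.008).round(4))
E
```

```text
nick T [0.4934 0.3949 0.0335] [0.91]
nick S [ 0.4946  0.3915 -0.1163] [0.87]
nick TS [ 0.4931  0.3941 -0.2533] [0.91 0.85]
knob T [ 0.4303 -0.2339  0.2026] [0.18]
knob S [ 0.4386 -0.2381  0.1363] [0.6]
knob TS [ 0.439  -0.2382  0.1873] [0.18 0.6 ]
prism T [ 0.4782 -0.4084  0.8907] [0.91]
prism S [ 0.4825 -0.4107  0.8771] [0.9]
prism TS [ 0.4794 -0.4095 -2.2176] [0.88 0.83]
tube T [0.4465 0.2496 0.2894] [0.52]
tube S [0.4496 0.2469 0.2355] [0.76]
tube TS [0.448  0.2478 0.249 ] [0.51 0.75]
long [0.23939963 0.04633748 0.        ] 0.19119279509270853 0.24384287101622237
short [-0.03440507  0.17918845  0.        ] 0.18969631169255222
c [0.56402165 0.02949583 0.011     ]
t [0.613  0.0868 0.008 ]
p [ 0.6322 -0.0053  0.008 ]
k [0.4928 0.0636 0.008 ]
l [ 0.5099 -0.0293  0.008 ]
t S [0.6177 0.0882 0.008 ]
p S [ 0.6379 -0.0038  0.008 ]
k S [0.4956 0.0645 0.008 ]
l S [ 0.5172 -0.0277  0.008 ]
```

Run:
```python
from fit import *
T=dict(np.load('pics/top0.npz'));S=dict(np.load('pics/scene0.npz'))
for s,a,b in((T,(190.5,202),(194.25,232)),(S,(305,149.2),(322.5,167))):
    A=ray(s,*a,.02);B=ray(s,*b,.02);d=A-B;print(A,B,np.hypot(*d[:2]),np.arctan2(d[1],d[0]) , (A+B)/2)
print('dot',ray(T,349.5,222.8,.037))
def ov(s,n,p,k=10):
    uv=sil(s,n,p); c=uv.mean(0).astype(int); x,y=c[0]-20,c[1]-20
    o=cv2.resize(s['image'][y:y+40,x:x+40,::-1],None,fx=k,fy=k,interpolation=cv2.INTER_CUBIC)
    for h,col in ((uv,(255,255,255)),):
        cv2.polylines(o,[np.round((cv2.convexHull(h.astype(np.float32))-[x,y]+.5)*k).astype(int)],True,col,1)
    return o[50:350]
P={'knob':(.435,-.236,0),'tube':(.4475,.248,.2)}
cv2.imwrite('pics/ov.png',np.vstack([np.hstack([ov(s,n,P[n]) for s in(T,S)]) for n in P]))
```

```text
[0.49335234 0.25577102 0.02      ] [0.3994637  0.23895993 0.02      ] 0.09538181461410848 0.1771760407030353 [0.44640802 0.24736547 0.02      ]
[0.41433106 0.23987101 0.02      ] [0.49841078 0.25260067 0.02      ] 0.08503790097523609 -2.991333998446427 [0.45637092 0.24623584 0.02      ]
dot [ 0.43604264 -0.23694005  0.037     ]
```

View pics/ov.png

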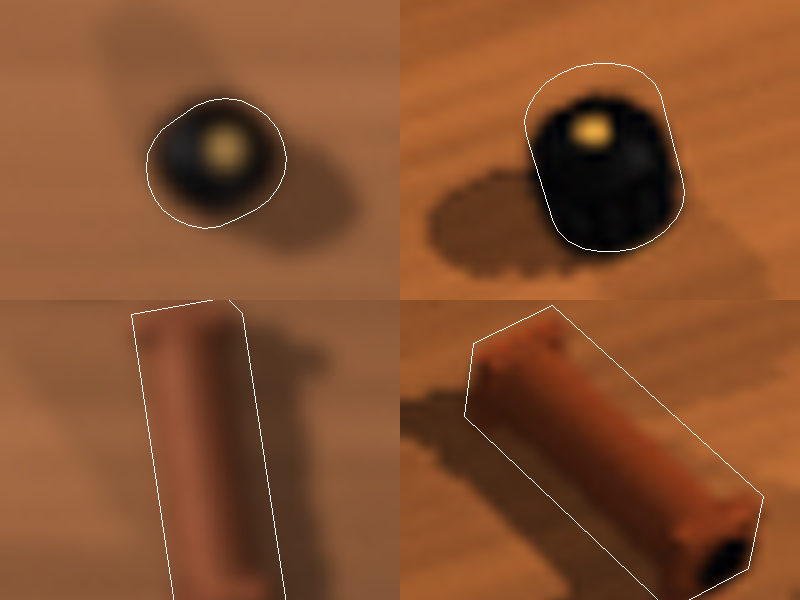

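```bash
cat > go.py <<'E'
import sys
from h import *
from scipy.spatial.transform import Rotation as Ro
x,y,z,yaw=map(float,sys.argv[1:5]); s=r.get_state()
R0=Ro.from_quat(s['eef_rot'])
def tgt(a): c,q=np.cos(a),np.sin(a); return Ro.from_matrix(np.array([[c,q,0],[q,-c,0],[0,0,-1]]))
k=min((0,1,-1,2,-2),key=lambda k:(R0.inv()*tgt(yaw+k*np.pi)).magnitude())
w=(R0.inv()*tgt(yaw+k*np.pi)).as_rotvec(); t=R0.inv().apply(np.array([x,y,z])-s['tool_pos'])
print('turn',w.round(3),'deg',np.degrees(np.linalg.norm(w)).round(1),'shift',t.round(4),'len',np.linalg.norm(t).round(3),'q7',s['q'][6].round(2),'clk',s['clock'],'pos',s['tool_pos'].round(4),'open',s['opening'],'F',s['contact_force'].round(1))
E
python3 go.py .4935 .394 .12 .4
```

```text
turn [0.001 0.001 0.754] deg 43.2 shift [-0.0642  0.2917  0.1262] len 0.324 q7 -0.22 clk 0.1 pos [0.2529 0.571  0.246 ] open 0.9988856132513122 F [-0.2  0.6  1.1]
```

```bash
python3 -m pendant '[[[0,0,0.754],[-0.0642,0.2917,0.126],0.75],[[0,0,0.754],[-0.0642,0.2917,0.126],0.75],[[0,0,0.754],[-0.0642,0.2917,0.126],0.75],[[0,0,0.754],[-0.0642,0.2917,0.126],0.75],[[0,0,0.754],[-0.0642,0.2917,0.126],0.75],[[0,0,0.754],[-0.0642,0.2917,0.126],0.75],[[0,0,0.754],[-0.0642,0.2917,0.126],0.75],[[0,0,0.754],[-0.0642,0.2917,0.126],0.75],[[0,0,0.754],[-0.0642,0.2917,0.126],0.75],[[0,0,0.754],[-0.0642,0.2917,0.126],0.75]]' 20; python3 go.py .4935 .394 .013 .4
```

```text
clock: 1.1
tool_pos: [0.492, 0.3969, 0.1211]
eef_rot: [0.98, 0.2, -0.0, -0.001]
contact_force: [-0.6, 0.5, -0.6]
opening: 0.751
turn [-0.002  0.     0.003] deg 0.2 shift [0.0003 0.0035 0.1081] len 0.108 q7 -0.37 clk 1.1 pos [0.492  0.3969 0.1211] open 0.7508785561478603 F [-0.6  0.5 -0.6]
```

```bash
python3 -m pendant '[[[0,0,0],[0,0.002,0.03],0.75],[[0,0,0],[0,0.002,0.06],0.75],[[0,0,0],[0,0.002,0.085],0.75],[[0,0,0],[0,0.002,0.1],0.75],[[0,0,0],[0,0.002,0.107],0.75],[[0,0,0],[0,0.002,0.107],0.75],[[0,0,0],[0,0.002,0.107],0.75]]' 20; python3 go.py .4935 .394 .013 .4;python3 -c "
from h import *;snap('scene','a1');snap('top','a1t')
a=cv2.imread('pics/a1.png')[90:210,290:450];b=cv2.imread('pics/a1t.png')[140:260,90:250]
cv2.imwrite('pics/a1c.png',cv2.resize(np.hstack([a,b]),None,fx=2.5,fy=2.5,interpolation=cv2.INTER_CUBIC))"
```

```text
clock: 1.8
tool_pos: [0.495, 0.3938, 0.0148]
eef_rot: [0.98, 0.199, 0.001, -0.001]
contact_force: [-0.6, -0.1, -0.5]
opening: 0.751
turn [-0.001 -0.002  0.   ] deg 0.1 shift [-0.0012 -0.0008  0.0018] len 0.002 q7 -0.38 clk 1.8 pos [0.495  0.3938 0.0148] open 0.7508943791618101 F [-0.6 -0.1 -0.5]
```

View pics/a1c.png

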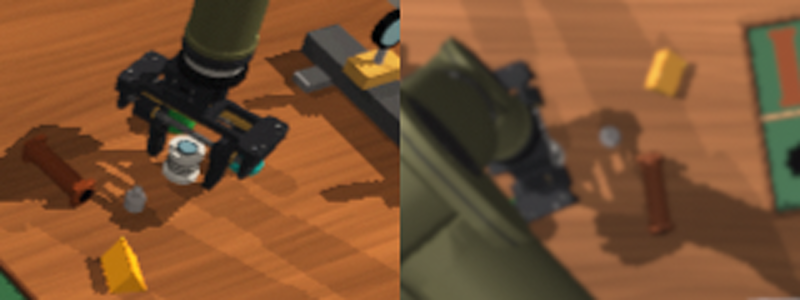

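The crop shows the jaws straddling the nickel loupe (about (185,160) in the crop), with nothing else touched. Now close and lift.

```bash
python3 -m pendant '[[[0,0,0],[0,0,0],0.3],[[0,0,0],[0,0,0],0.3],[[0,0,0],[0,0,0],0.3],[[0,0,0],[0,0,0],0.3],[[0,0,0],[0,0,0],0.3],[[0,0,0],[0,0,-0.01],0.3],[[0,0,0],[0,0,-0.03],0.3],[[0,0,0],[0,0,-0.06],0.3],[[0,0,0],[0,0,-0.09],0.3],[[0,0,0],[0,0,-0.09],0.3]]' 25; python3 go.py .5138 -.0267 .1 .19
```

```text
clock: 2.9
tool_pos: [0.4969, 0.3947, 0.1081]
eef_rot: [0.98, 0.198, 0.004, -0.002]
contact_force: [1.1, 0.4, -1.3]
opening: 0.456
turn [-0.003 -0.007  0.21 ] deg 12.0 shift [-0.1484  0.3948  0.006 ] len 0.422 q7 -0.37 clk 2.9 pos [0.4969 0.3947 0.1081] open 0.4564358992409305 F [ 1.1  0.4 -1.3]
```

```bash
python3 -m pendant '[[[0,0,0.02],[-0.011,0.03,0],0.3],[[0,0,0.05],[-0.026,0.07,0],0.3],[[0,0,0.08],[-0.045,0.12,0],0.3],[[0,0,0.11],[-0.064,0.17,0],0.3],[[0,0,0.14],[-0.083,0.22,0],0.3],[[0,0,0.17],[-0.102,0.27,0],0.3],[[0,0,0.21],[-0.120,0.32,0],0.3],[[0,0,0.21],[-0.135,0.36,0],0.3],[[0,0,0.21],[-0.145,0.385,0.003],0.3],[[0,0,0.21],[-0.148,0.395,0.006],0.3]]'; python3 -m pendant '[[[0,0,0],[0,0,0],0.3],[[0,0,0],[0,0,0],0.3],[[0,0,0],[0,0,0],0.3]]';  python3 go.py .5138 -.0267 .024 .19
```

```text
clock: 3.9
tool_pos: [0.5109, -0.0348, 0.0972]
eef_rot: [0.996, 0.091, -0.001, 0.002]
contact_force: [-0.9, -0.6, -1.6]
opening: 0.451
clock: 4.2
tool_pos: [0.5122, -0.0259, 0.0976]
eef_rot: [0.995, 0.097, 0.0, -0.001]
contact_force: [0.8, 0.2, -1.0]
opening: 0.453
turn [-0.002 -0.     0.004] deg 0.2 shift [0.0014 0.0012 0.0736] len 0.074 q7 0.01 clk 4.2 pos [ 0.5122 -0.0259  0.0976] open 0.45280485344588944 F [ 0.8  0.2 -1. ]
```

```bash
python3 -m pendant '[[[0,0,0],[0.0014,0.001,0.025],0.3],[[0,0,0],[0.0014,0.001,0.05],0.3],[[0,0,0],[0.0014,0.001,0.065],0.3],[[0,0,0],[0.0014,0.001,0.07],0.3],[[0,0,0],[0.0014,0.001,0.073],0.3],[[0,0,0],[0.0014,0.001,0.074],0.3],[[0,0,0],[0.0014,0.001,0.074],0.3],[[0,0,0],[0.0014,0.001,0.074],0.3]]';python3 go.py .5138 -.0267 .023 .19
```

```text
clock: 5.0
tool_pos: [0.514, -0.0292, 0.0243]
eef_rot: [0.995, 0.095, 0.001, -0.0]
contact_force: [0.1, -0.1, -2.0]
opening: 0.452
turn [ 0.    -0.001  0.   ] deg 0.1 shift [ 0.0002 -0.0025  0.0013] len 0.003 q7 -0.0 clk 5.0 pos [ 0.514  -0.0292  0.0243] open 0.45207085992162044 F [ 0.1 -0.1 -2. ]
```

```bash
python3 -m pendant '[[[0,0,0],[0,-0.0025,0.0015],0.3],[[0,0,0],[0,-0.0025,0.0015],0.3],[[0,0,0],[0,-0.0025,0.0015],0.62],[[0,0,0],[0,-0.0025,0.0015],0.62],[[0,0,0],[0,-0.0025,0.0015],0.62],[[0,0,0],[0,-0.0025,0.0015],0.62],[[0,0,0],[0,-0.0025,-0.02],0.62],[[0,0,0],[0,-0.0025,-0.05],0.62],[[0,0,0],[0,-0.0025,-0.09],0.62],[[0,0,0],[0,-0.0025,-0.1],0.62]]';python3 go.py .438 -.236 .1 .19
```

```text
clock: 6.0
tool_pos: [0.5148, -0.027, 0.1269]
eef_rot: [0.996, 0.095, 0.003, 0.0]
contact_force: [0.3, 0.4, 0.2]
opening: 0.621
turn [ 0.001 -0.005 -0.   ] deg 0.3 shift [-0.115   0.1908  0.0264] len 0.224 q7 0.01 clk 6.0 pos [ 0.5148 -0.027   0.1269] open 0.6211202584632322 F [0.3 0.4 0.2]
```

```bash
python3 -m pendant '[[[0,0,0],[-0.02,0.033,0.0],0.7],[[0,0,0],[-0.042,0.07,0.005],0.7],[[0,0,0],[-0.065,0.11,0.01],0.7],[[0,0,0],[-0.088,0.147,0.02],0.7],[[0,0,0],[-0.105,0.175,0.026],0.7],[[0,0,0],[-0.115,0.19,0.026],0.7],[[0,0,0],[-0.115,0.19,0.026],0.7],[[0,0,0],[-0.115,0.19,0.026],0.7]]';python3 go.py .438 -.236 .014 .19; python3 -c "
from h import *;snap('scene','b1');snap('top','b1t')
a=cv2.imread('pics/b1.png')[140:300,60:330];b=cv2.imread('pics/b1t.png')[140:260,225:425]
cv2.imwrite('pics/b1c.png',cv2.resize(np.vstack([a,cv2.resize(b,(270,162))]),None,fx=1.8,fy=1.8,interpolation=cv2.INTER_CUBIC))"
```

```text
clock: 6.8
tool_pos: [0.4364, -0.2343, 0.0974]
eef_rot: [0.995, 0.095, 0.0, -0.0]
contact_force: [-0.8, 1.1, -0.0]
opening: 0.701
turn [-0.001 -0.     0.   ] deg 0.1 shift [0.0013 0.002  0.0834] len 0.083 q7 0.31 clk 6.8 pos [ 0.4364 -0.2343  0.0974] open 0.7012415110340628 F [-0.8  1.1 -0. ]
```

View pics/b1c.png

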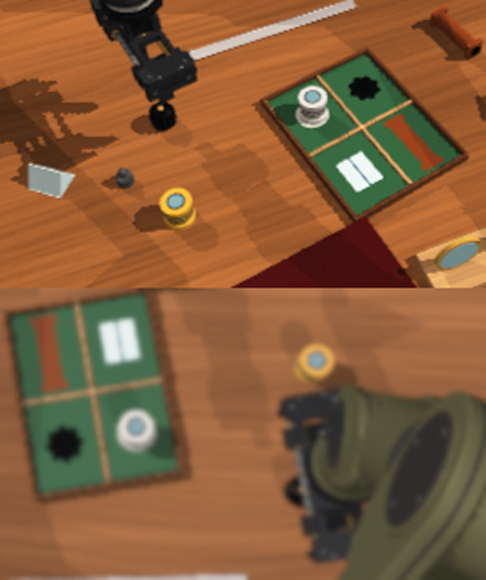

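The nickel loupe stands upright on its ring pad. The gripper is above the knob, so descend.

```bash
python3 -m pendant '[[[0,0,0],[0.001,0.001,0.025],0.7],[[0,0,0],[0.001,0.001,0.05],0.7],[[0,0,0],[0.001,0.001,0.07],0.7],[[0,0,0],[0.001,0.001,0.08],0.7],[[0,0,0],[0.001,0.001,0.0825],0.7],[[0,0,0],[0.001,0.001,0.0825],0.7],[[0,0,0],[0.001,0.001,0.0825],0.3],[[0,0,0],[0.001,0.001,0.0825],0.3],[[0,0,0],[0.001,0.001,0.0825],0.3],[[0,0,0],[0.001,0.001,0.0825],0.3]]' 20;python3 go.py .4964 .0637 .1 .19
```

```text
clock: 7.9
tool_pos: [0.4377, -0.2361, 0.0157]
eef_rot: [0.996, 0.095, 0.001, 0.0]
contact_force: [0.0, -0.2, 3.8]
opening: 0.403
turn [ 0.001 -0.001 -0.   ] deg 0.1 shift [ 0.1143 -0.2833 -0.0843] len 0.317 q7 0.28 clk 7.9 pos [ 0.4377 -0.2361  0.0157] open 0.40288571927138284 F [ 0.  -0.2  3.8]
```

```bash
python3 -m pendant '[[[0,0,0],[0,0,-0.015],0.3],[[0,0,0],[0,0,-0.045],0.3],[[0,0,0],[0.004,-0.01,-0.075],0.3],[[0,0,0],[0.018,-0.045,-0.09],0.3],[[0,0,0],[0.038,-0.094,-0.09],0.3],[[0,0,0],[0.057,-0.142,-0.09],0.3],[[0,0,0],[0.076,-0.19,-0.09],0.3],[[0,0,0],[0.095,-0.236,-0.09],0.3],[[0,0,0],[0.108,-0.268,-0.09],0.3],[[0,0,0],[0.114,-0.283,-0.085],0.3]]'; python3 -m pendant '[[[0,0,0],[0,0,0],0.3],[[0,0,0],[0,0,0],0.3],[[0,0,0],[0,0,0],0.3],[[0,0,0],[0,0,0],0.3]]';  python3 go.py .4964 .0637 .024 .19
```

```text
clock: 8.9
tool_pos: [0.4968, 0.0694, 0.1007]
eef_rot: [0.995, 0.098, 0.001, -0.002]
contact_force: [-0.0, 0.3, -1.3]
opening: 0.404
clock: 9.3
tool_pos: [0.4955, 0.0614, 0.1004]
eef_rot: [0.996, 0.093, -0.0, 0.0]
contact_force: [-0.9, 0.1, -0.7]
opening: 0.403
turn [ 0.001  0.001 -0.003] deg 0.2 shift [ 0.0013 -0.0022  0.0764] len 0.076 q7 -0.11 clk 9.3 pos [0.4955 0.0614 0.1004] open 0.4028200399057016 F [-0.9  0.1 -0.7]
```

```bash
python3 -m pendant '[[[0,0,0],[0.001,-0.001,0.025],0.3],[[0,0,0],[0.001,-0.001,0.05],0.3],[[0,0,0],[0.001,-0.001,0.065],0.3],[[0,0,0],[0.001,-0.001,0.072],0.3],[[0,0,0],[0.001,-0.001,0.0755],0.3],[[0,0,0],[0.001,-0.001,0.077],0.3],[[0,0,0],[0.001,-0.001,0.077],0.3],[[0,0,0],[0.001,-0.001,0.077],0.3]]';python3 go.py .4964 .0637 .0235 .19
```

```text
clock: 10.1
tool_pos: [0.4971, 0.0647, 0.0239]
eef_rot: [0.996, 0.095, 0.001, -0.0]
contact_force: [0.0, -0.9, -0.2]
opening: 0.403
turn [-0.    -0.001 -0.   ] deg 0.1 shift [-0.0008  0.0008  0.0004] len 0.001 q7 -0.12 clk 10.1 pos [0.4971 0.0647 0.0239] open 0.40286477359198664 F [ 0.  -0.9 -0.2]
```

Knob release, then on to the prism.

```bash
python3 -m pendant '[[[0,0,0],[0,0,0.0005],0.58],[[0,0,0],[0,0,0.0005],0.58],[[0,0,0],[0,0,0.0005],0.58],[[0,0,0],[0,0,0.0005],0.58],[[0,0,0],[0,0,-0.02],0.58],[[0,0,0],[0,0,-0.05],0.58],[[0,0,0],[0,0,-0.09],0.58],[[0,0,0],[0,0,-0.1],0.58],[[0,0,0],[0,0,-0.1],0.58]]';python3 go.py .48 -.4095 .11 .89
```

```text
clock: 11.0
tool_pos: [0.4976, 0.0648, 0.1246]
eef_rot: [0.995, 0.095, 0.002, -0.0]
contact_force: [-0.0, -0.1, 0.7]
opening: 0.582
turn [ 0.001 -0.003 -0.7  ] deg 40.1 shift [-0.1068  0.4625  0.0142] len 0.475 q7 -0.11 clk 11.0 pos [0.4976 0.0648 0.1246] open 0.5824598940238299 F [-0.  -0.1  0.7]
```

```bash
python3 -m pendant '[[[0,0,-0.04],[-0.007,0.03,0],0.85],[[0,0,-0.12],[-0.018,0.078,0],0.85],[[0,0,-0.2],[-0.029,0.125,0],0.85],[[0,0,-0.28],[-0.04,0.173,0],0.85],[[0,0,-0.36],[-0.051,0.22,0],0.85],[[0,0,-0.44],[-0.062,0.268,0],0.85],[[0,0,-0.52],[-0.073,0.315,0],0.85],[[0,0,-0.6],[-0.084,0.363,0],0.85],[[0,0,-0.66],[-0.095,0.41,0.005],0.85],[[0,0,-0.7],[-0.102,0.445,0.01],0.85]]';python3 -m pendant '[[[0,0,0],[0,0,0],0.85]]';python3 go.py .48 -.4095 .11 .89
```

```text
clock: 12.0
tool_pos: [0.4782, -0.3951, 0.1109]
eef_rot: [0.903, 0.43, -0.001, -0.001]
contact_force: [0.1, -0.5, -0.5]
opening: 0.847
clock: 12.1
tool_pos: [0.4767, -0.3984, 0.1099]
eef_rot: [0.905, 0.426, -0.002, 0.0]
contact_force: [-0.4, -0.5, -0.0]
opening: 0.85
turn [-0.002  0.004 -0.009] deg 0.6 shift [-0.0065  0.0096 -0.0001] len 0.012 q7 1.07 clk 12.1 pos [ 0.4767 -0.3984  0.1099] open 0.849823447025289 F [-0.4 -0.5 -0. ]
```

```bash
python3 -m pendant '[[[0,0,0],[-0.004,0.006,0],0.85],[[0,0,0],[-0.007,0.011,0],0.85],[[0,0,0],[-0.007,0.011,0],0.85],[[0,0,0],[-0.007,0.011,0],0.85],[[0,0,0],[-0.007,0.011,0],0.85]]';python3 go.py .48 -.4095 .014 .89
```

```text
clock: 12.6
tool_pos: [0.485, -0.4028, 0.1133]
eef_rot: [0.902, 0.431, 0.0, -0.0]
contact_force: [1.1, -0.1, -0.1]
opening: 0.851
turn [-0.    -0.     0.002] deg 0.1 shift [-0.0083  0.0004  0.0993] len 0.1 q7 1.09 clk 12.6 pos [ 0.485  -0.4028  0.1133] open 0.8506222793502329 F [ 1.1 -0.1 -0.1]
```

```bash
python3 -m pendant '[[[0,0,0],[-0.004,0,0.0],0.85],[[0,0,0],[-0.006,0,0.02],0.85],[[0,0,0],[-0.006,0,0.04],0.85],[[0,0,0],[-0.006,0,0.05],0.85],[[0,0,0],[-0.006,0,0.05],0.85],[[0,0,0],[-0.006,0,0.05],0.85]]';python3 go.py .48 -.4095 .014 .89; python3 -c "
from h import *;snap('scene','p1')
a=cv2.imread('pics/p1.png')[160:310,30:230]
cv2.imwrite('pics/p1c.png',cv2.resize(a,None,fx=3,fy=3,interpolation=cv2.INTER_CUBIC))"
```

```text
clock: 13.2
tool_pos: [0.4811, -0.4086, 0.0636]
eef_rot: [0.903, 0.431, 0.0, 0.0]
contact_force: [-0.4, 0.8, 1.3]
opening: 0.849
turn [ 0.001 -0.     0.   ] deg 0.0 shift [-0.0014 -0.0003  0.0496] len 0.05 q7 1.06 clk 13.2 pos [ 0.4811 -0.4086  0.0636] open 0.8487387118038171 F [-0.4  0.8  1.3]
```

View pics/p1c.png

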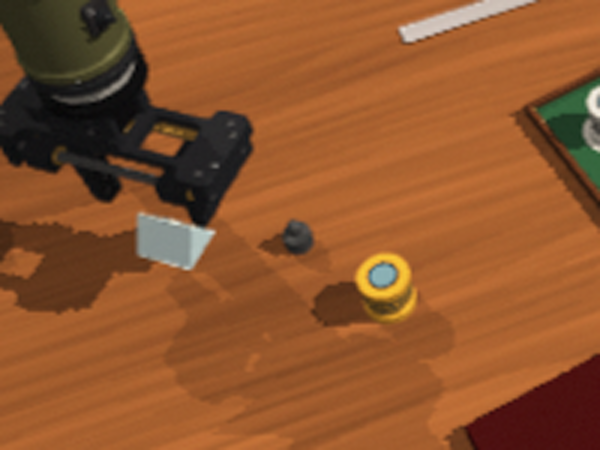

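The prism (175,240 in the crop) lies under the open jaws, with its ridge along the jaw axis.

```bash
python3 -m pendant '[[[0,0,0],[-0.001,0,0.02],0.85],[[0,0,0],[-0.001,0,0.037],0.85],[[0,0,0],[-0.001,0,0.046],0.85],[[0,0,0],[-0.001,0,0.0485],0.85],[[0,0,0],[-0.001,0,0.0485],0.85],[[0,0,0],[-0.001,0,0.0485],0.4],[[0,0,0],[-0.001,0,0.0485],0.4],[[0,0,0],[-0.001,0,0.0485],0.4],[[0,0,0],[-0.001,0,0.0485],0.4],[[0,0,0],[-0.001,0,0.0485],0.4]]' 25;python3 go.py .6336 -.0037 .1 .19
```

```text
clock: 14.25
tool_pos: [0.4804, -0.4095, 0.0151]
eef_rot: [0.903, 0.43, 0.0, 0.0]
contact_force: [-0.3, 0.3, 3.0]
opening: 0.562
turn [ 0.001 -0.     0.7  ] deg 40.1 shift [ 0.4117 -0.1364 -0.0849] len 0.442 q7 1.03 clk 14.25 pos [ 0.4804 -0.4095  0.0151] open 0.5615424739210211 F [-0.3  0.3  3. ]
```

```bash
python3 -m pendant '[[[0,0,0],[0,0,-0.015],0.4],[[0,0,0],[0,0,-0.045],0.4],[[0,0,0],[0,0,-0.08],0.4],[[0,0,0.06],[0.03,-0.01,-0.1],0.4],[[0,0,0.13],[0.07,-0.023,-0.1],0.4],[[0,0,0.2],[0.112,-0.037,-0.1],0.4],[[0,0,0.27],[0.155,-0.051,-0.1],0.4],[[0,0,0.34],[0.197,-0.065,-0.1],0.4],[[0,0,0.41],[0.24,-0.08,-0.1],0.4],[[0,0,0.48],[0.28,-0.093,-0.1],0.4]]';python3 go.py .6336 -.0037 .11 .19
```

```text
clock: 15.25
tool_pos: [0.5846, -0.1307, 0.1156]
eef_rot: [0.979, 0.203, 0.0, -0.0]
contact_force: [0.5, -0.6, -1.1]
opening: 0.564
turn [-0.001 -0.001  0.218] deg 12.5 shift [ 0.0953 -0.0971  0.0057] len 0.136 q7 0.3 clk 15.25 pos [ 0.5846 -0.1307  0.1156] open 0.5635090720985528 F [ 0.5 -0.6 -1.1]
```

```bash
python3 -m pendant '[[[0,0,0.07],[0.027,-0.027,0],0.4],[[0,0,0.14],[0.054,-0.055,0],0.4],[[0,0,0.2],[0.077,-0.078,0],0.4],[[0,0,0.218],[0.09,-0.092,0.003],0.4],[[0,0,0.218],[0.095,-0.097,0.005],0.4],[[0,0,0.218],[0.095,-0.097,0.005],0.4],[[0,0,0.218],[0.095,-0.097,0.005],0.4],[[0,0,0.218],[0.095,-0.097,0.005],0.4],[[0,0,0.218],[0.095,-0.097,0.005],0.4]]';python3 go.py .6336 -.0037 .0235 .19
```

```text
clock: 16.15
tool_pos: [0.6323, -0.0082, 0.1098]
eef_rot: [0.995, 0.095, -0.0, 0.0]
contact_force: [0.4, 0.7, -0.8]
opening: 0.562
turn [ 0.001  0.    -0.   ] deg 0.0 shift [ 0.0022 -0.0043  0.0863] len 0.086 q7 -0.01 clk 16.15 pos [ 0.6323 -0.0082  0.1098] open 0.5623303022344526 F [ 0.4  0.7 -0.8]
```

```bash
python3 -m pendant '[[[0,0,0],[0.002,-0.004,0.025],0.4],[[0,0,0],[0.002,-0.004,0.05],0.4],[[0,0,0],[0.002,-0.004,0.07],0.4],[[0,0,0],[0.002,-0.004,0.08],0.4],[[0,0,0],[0.002,-0.004,0.0845],0.4],[[0,0,0],[0.002,-0.004,0.086],0.4],[[0,0,0],[0.002,-0.004,0.0865],0.4],[[0,0,0],[0.002,-0.004,0.0865],0.4]]';python3 go.py .6336 -.0037 .023 .19
```

```text
clock: 16.95
tool_pos: [0.6344, -0.0022, 0.0241]
eef_rot: [0.995, 0.096, 0.001, 0.0]
contact_force: [-0.3, -0.5, -0.5]
opening: 0.562
turn [ 0.    -0.002  0.002] deg 0.1 shift [-0.0011  0.0014  0.0011] len 0.002 q7 -0.04 clk 16.95 pos [ 0.6344 -0.0022  0.0241] open 0.5624013941886417 F [-0.3 -0.5 -0.5]
```

```bash
python3 -m pendant '[[[0,0,0],[0,0,0.001],0.4],[[0,0,0],[0,0,0.001],0.7],[[0,0,0],[0,0,0.001],0.7],[[0,0,0],[0,0,0.001],0.7],[[0,0,0],[0,0,0.001],0.7],[[0,0,0],[0,0,-0.02],0.7],[[0,0,0],[0,0,-0.05],0.7],[[0,0,0],[0,0,-0.09],0.7],[[0,0,0],[0,0,-0.1],0.7]]';python3 go.py .45 .2475 .11 1.746
```

```text
clock: 17.85
tool_pos: [0.6363, -0.002, 0.1272]
eef_rot: [0.995, 0.096, 0.003, 0.0]
contact_force: [1.5, 0.1, 0.7]
opening: 0.698
turn [ 0.006 -0.005 -1.554] deg 89.1 shift [-0.1355 -0.2804  0.0161] len 0.312 q7 -0.02 clk 17.85 pos [ 0.6363 -0.002   0.1272] open 0.697786312874573 F [1.5 0.1 0.7]
```

```bash
python3 -m pendant '[[[0,0,-0.1],[-0.008,-0.017,0],0.7],[[0,0,-0.24],[-0.022,-0.045,0],0.7],[[0,0,-0.38],[-0.038,-0.078,0],0.7],[[0,0,-0.52],[-0.054,-0.112,0],0.7],[[0,0,-0.66],[-0.07,-0.145,0],0.7],[[0,0,-0.8],[-0.087,-0.18,0],0.7],[[0,0,-0.94],[-0.103,-0.213,0],0.7],[[0,0,-1.08],[-0.118,-0.245,0],0.7],[[0,0,-1.22],[-0.13,-0.268,0.005],0.7],[[0,0,-1.36],[-0.135,-0.28,0.01],0.7]]';python3 go.py .45 .2475 .11 1.746
```

```text
clock: 18.85
tool_pos: [0.4456, 0.2496, 0.113]
eef_rot: [0.71, 0.704, 0.0, -0.001]
contact_force: [-0.9, -0.2, 0.2]
opening: 0.7
turn [-0.001 -0.002 -0.184] deg 10.5 shift [-0.0021  0.0044  0.003 ] len 0.006 q7 0.38 clk 18.85 pos [0.4456 0.2496 0.113 ] open 0.6997844191739263 F [-0.9 -0.2  0.2]
```

```bash
python3 -m pendant '[[[0,0,-0.1],[0,0,0],0.7],[[0,0,-0.184],[0,0,0],0.7],[[0,0,-0.184],[0,0,0],0.7],[[0,0,-0.184],[0,0,0.02],0.7],[[0,0,-0.184],[0,0,0.04],0.7],[[0,0,-0.184],[0,0,0.05],0.7],[[0,0,-0.184],[0,0,0.05],0.7],[[0,0,-0.184],[0,0,0.05],0.7]]';python3 go.py .45 .2475 .0135 1.746;python3 -c "
from h import *;snap('scene','t1');snap('top','t1t')
a=cv2.imread('pics/t1.png')[90:280,180:420];b=cv2.imread('pics/t1t.png')[130:250,160:312]
cv2.imwrite('pics/t1c.png',np.vstack([cv2.resize(a,None,fx=1.6,fy=1.6,interpolation=2),cv2.resize(b,(384,280),interpolation=2)]))"
```

```text
clock: 19.65
tool_pos: [0.4479, 0.2471, 0.0634]
eef_rot: [0.647, 0.763, 0.0, 0.0]
contact_force: [1.0, 0.3, -0.4]
opening: 0.7
turn [ 0.    -0.    -0.011] deg 0.6 shift [0.0001 0.0022 0.0499] len 0.05 q7 0.44 clk 19.65 pos [0.4479 0.2471 0.0634] open 0.6995924009983692 F [ 1.   0.3 -0.4]
```

View pics/t1c.png

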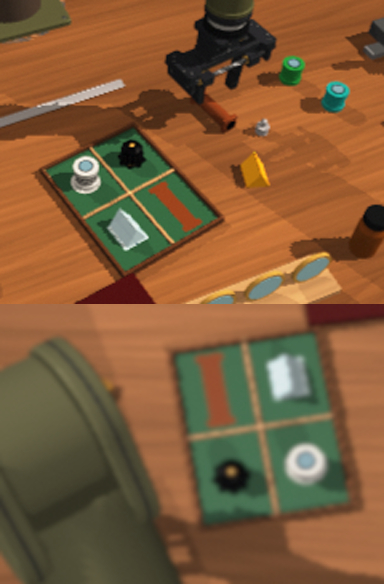

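Three pieces are in their compartments, and the jaws straddle the tube. Grasp it.

```bash
python3 -m pendant '[[[0,0,-0.01],[0,0.001,0.02],0.7],[[0,0,-0.01],[0,0.001,0.037],0.7],[[0,0,-0.01],[0,0.001,0.046],0.7],[[0,0,-0.01],[0,0.001,0.0495],0.7],[[0,0,-0.01],[0,0.001,0.0495],0.7],[[0,0,-0.01],[0,0.001,0.0495],0.1],[[0,0,-0.01],[0,0.001,0.0495],0.1],[[0,0,-0.01],[0,0.001,0.0495],0.1],[[0,0,-0.01],[0,0.001,0.0495],0.1],[[0,0,-0.01],[0,0.001,0.0495],0.1]]' 35;python3 go.py .6162 .0867 .1 1.76
```

```text
clock: 20.75
tool_pos: [0.449, 0.2478, 0.014]
eef_rot: [0.642, 0.766, 0.001, -0.0]
contact_force: [0.3, 0.9, 2.4]
opening: 0.288
turn [ 0.001 -0.001 -0.014] deg 0.8 shift [-0.1877  0.1366 -0.0862] len 0.248 q7 0.39 clk 20.75 pos [0.449  0.2478 0.014 ] open 0.2880804797429585 F [0.3 0.9 2.4]
```

```bash
python3 -m pendant '[[[0,0,0],[0,0,-0.015],0.1],[[0,0,0],[0,0,-0.045],0.1],[[0,0,0],[0,0,-0.08],0.1],[[0,0,0],[-0.015,0.011,-0.1],0.1],[[0,0,0],[-0.045,0.033,-0.1],0.1],[[0,0,-0.014],[-0.08,0.058,-0.1],0.1],[[0,0,-0.014],[-0.115,0.084,-0.1],0.1],[[0,0,-0.014],[-0.15,0.109,-0.1],0.1],[[0,0,-0.014],[-0.175,0.127,-0.098],0.1],[[0,0,-0.014],[-0.187,0.136,-0.095],0.1]]';python3 -m pendant '[[[0,0,0],[0,0,0],0.1],[[0,0,0],[0,0,0],0.1],[[0,0,0],[0,0,0],0.1],[[0,0,0],[0,0,0],0.1],[[0,0,0],[0,0,0],0.1]]';python3 go.py .6162 .0867 .023 1.76;python3 -c "
from h import *;snap('scene','t2');snap('top','t2t')
a=cv2.imread('pics/t2.png')[130:280,180:380];b=cv2.imread('pics/t2t.png')[130:250,200:360]
cv2.imwrite('pics/t2c.png',np.hstack([cv2.resize(a,(400,300),interpolation=2),cv2.resize(b,(400,300),interpolation=2)]))"
```

```text
clock: 21.75
tool_pos: [0.617, 0.0823, 0.108]
eef_rot: [0.639, 0.769, -0.001, 0.001]
contact_force: [-1.1, -0.9, -2.3]
opening: 0.287
clock: 22.25
tool_pos: [0.6147, 0.088, 0.109]
eef_rot: [0.636, 0.771, 0.0, -0.0]
contact_force: [-0.4, 0.2, -3.0]
opening: 0.284
turn [-0.    -0.     0.002] deg 0.1 shift [-0.0016  0.0012  0.086 ] len 0.086 q7 0.99 clk 22.25 pos [0.6147 0.088  0.109 ] open 0.28414598681099096 F [-0.4  0.2 -3. ]
```

View pics/t2c.png

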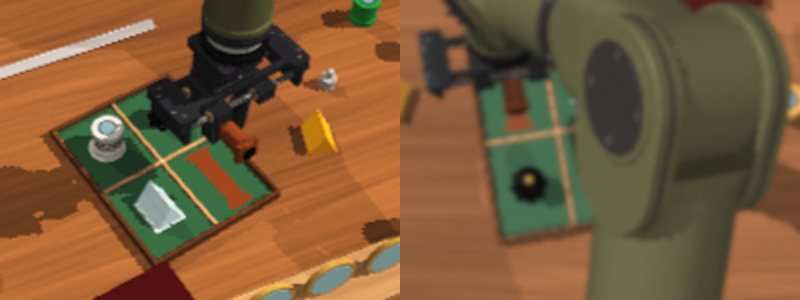

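```bash
python3 -c "
from h import *
s=dict(np.load('pics/t2.npz'))
a=np.array([np.cos(.19),np.sin(.19)]);c=np.array([.6147,.088])
for o in(.046,.05,.054): print(o,proj(s,[*(c+a*o),.11]))
cv2.imwrite('pics/t2d.png',cv2.resize(s['image'][185:225,280:320,::-1],None,fx=12,fy=12,interpolation=2))"
```

```text
0.046 [303.23655513 204.55753188]
0.05 [304.27617535 205.65581251]
0.054 [305.32016052 206.75870437]
```

View pics/t2d.png

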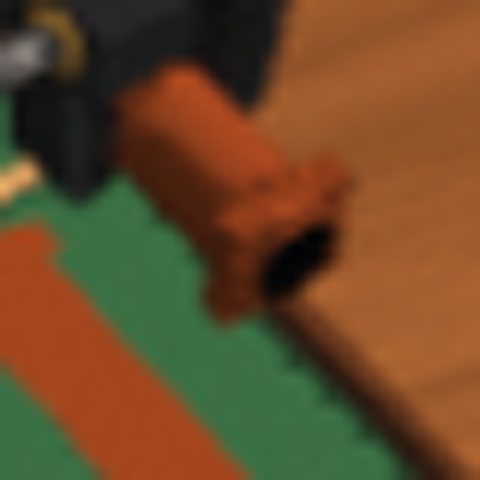

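The tube end is at (304.4,206.2) against a predicted (304.3,205.7), so the tube is centred in the grip. Lower it.

```bash
python3 -m pendant '[[[0,0,0],[-0.001,0.001,0.025],0.1],[[0,0,0],[-0.001,0.001,0.05],0.1],[[0,0,0],[-0.001,0.001,0.07],0.1],[[0,0,0],[-0.001,0.001,0.08],0.1],[[0,0,0],[-0.001,0.001,0.0845],0.1],[[0,0,0],[-0.001,0.001,0.086],0.1],[[0,0,0],[-0.001,0.001,0.0865],0.1],[[0,0,0],[-0.001,0.001,0.0865],0.1]]';python3 go.py .6162 .0867 .022 1.76
```

```text
clock: 23.15
tool_pos: [0.6171, 0.0861, 0.023]
eef_rot: [0.637, 0.771, 0.001, 0.0]
contact_force: [0.8, 0.3, -2.0]
opening: 0.283
turn [ 0.001 -0.    -0.   ] deg 0.1 shift [ 0.0007 -0.0008  0.001 ] len 0.001 q7 0.92 clk 23.15 pos [0.6171 0.0861 0.023 ] open 0.283108164085855 F [ 0.8  0.3 -2. ]
```

```bash
python3 -m pendant '[[[0,0,0],[0,0,0.001],0.1],[[0,0,0],[0,0,0.001],0.45],[[0,0,0],[0,0,0.001],0.45],[[0,0,0],[0,0,0.001],0.45],[[0,0,0],[0,0,0.001],0.45],[[0,0,0],[0,0,-0.02],0.45],[[0,0,0],[0,0,-0.05],0.45],[[0,0,0],[0,0,-0.09],0.45],[[0,0,0],[0,0,-0.13],0.45],[[0,0,0],[0,0,-0.16],0.45]]'; python3 go.py .35 .42 .2 1.76
```

```text
clock: 24.15
tool_pos: [0.617, 0.0863, 0.1848]
eef_rot: [0.637, 0.771, 0.001, 0.001]
contact_force: [1.0, -0.2, -0.2]
opening: 0.447
turn [ 0.002 -0.     0.   ] deg 0.1 shift [ 0.378  -0.1994 -0.0155] len 0.428 q7 1.06 clk 24.15 pos [0.617  0.0863 0.1848] open 0.4468599387228504 F [ 1.  -0.2 -0.2]
```

```bash
python3 -m pendant '[[[0,0,0],[0.03,-0.016,-0.01],0.45],[[0,0,0],[0.07,-0.037,-0.015],0.45],[[0,0,0],[0.11,-0.058,-0.015],0.45],[[0,0,0],[0.15,-0.079,-0.015],0.45],[[0,0,0],[0.19,-0.1,-0.015],0.45],[[0,0,0],[0.23,-0.121,-0.015],0.45],[[0,0,0],[0.27,-0.143,-0.015],0.45],[[0,0,0],[0.31,-0.164,-0.015],0.45],[[0,0,0],[0.35,-0.185,-0.015],0.45],[[0,0,0],[0.37,-0.195,-0.015],0.45]]';python3 -m pendant '[[[0,0,0],[0,0,0],0.45],[[0,0,0],[0,0,0],0.45]]'
python3 - <<'E'
from fit import *
T=snap('top','f1t');S=snap('scene','f1')
P={'nick':(.5138,-.0267,.19,.008),'knob':(.4964,.0637,.19,.008),'prism':(.6336,-.0037,.19,.008),'tube':(.6162,.0867,.19,.008)}
o=[]
for s in(T,S):
    cs=np.array([sil(s,n,P[n]).mean(0) for n in P]).mean(0).astype(int)-[60,60]; k=6 if 0 else 4
    im=cv2.resize(s['image'][cs[1]:cs[1]+120,cs[0]:cs[0]+100,::-1],None,fx=4,fy=4,interpolation=2)
    for n in P: cv2.polylines(im,[np.round((cv2.convexHull(sil(s,n,P[n]).astype(np.float32))-cs+.5)*4).astype(int)],True,(0,255,255),1)
    o.append(im)
cv2.imwrite('pics/f1c.png',np.hstack(o))
T0=dict(np.load('pics/top0.npz'))
for n,u,v in(('brass',355,171),('amber',197,169)):
    a=T0['image'][v-14:v+14,u-14:u+14].astype(int);b=T['image'][v-14:v+14,u-14:u+14].astype(int);print(n,'meandiff',abs(a-b).mean())
for n,c in(('prism',[T,S]),): print(n,fit(n,P[n][:3],c,[.19],.008))
E
```

```text
clock: 25.15
tool_pos: [0.3515, 0.4166, 0.1978]
eef_rot: [0.635, 0.773, 0.001, -0.002]
contact_force: [0.3, -1.1, 0.0]
opening: 0.449
clock: 25.35
tool_pos: [0.3556, 0.4121, 0.1971]
eef_rot: [0.637, 0.771, -0.0, 0.001]
contact_force: [1.0, -0.9, 0.4]
opening: 0.45
brass meandiff 7.928571428571429
amber meandiff 6.578656462585034
prism (array([ 0.655706  , -0.01450512, -0.24470009]), [np.float64(0.24373231994843236), np.float64(0.2987976278365273)])
```

View pics/f1c.png

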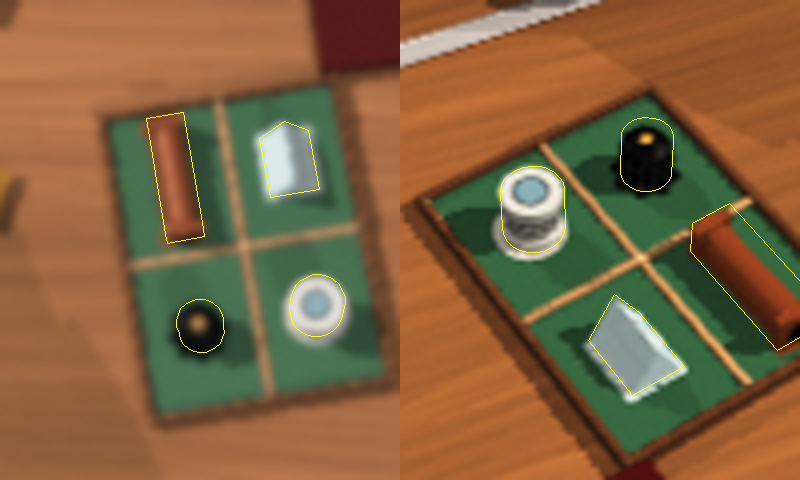

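Run:
```python
from h import *
for f,pts in(('top0 f1t',(('brass',355,171),('amber',197,169))),('scene0 f1',(('brass',159,255),('amber',341,197)))):
    a,b=[cv2.imread(f'pics/{x}.png') for x in f.split()]
    for n,u,v in pts:
        m=cv2.matchTemplate(b[v-18:v+19,u-18:u+19],a[v-10:v+11,u-10:u+11],cv2.TM_CCOEFF_NORMED); _,x,_,l=cv2.minMaxLoc(m); print(f,n,np.array(l)-8,x)
s=r.get_state();print(s['clock'],abs(s['qd']).max(),s['contact_force'])
```

```text
top0 f1t brass [0 0] 0.999567449092865
top0 f1t amber [0 0] 0.989619791507721
scene0 f1 brass [0 0] 0.9997014999389648
scene0 f1 amber [0 0] 0.9901896715164185
25.45 0.012719010331267391 [ 0.17507055 -0.23272545 -0.10621475]
```

```bash
python3 -c "
from plant import r
print(r.finish_job())"
```

```text
the job is handed in; nothing more can be done
None
```

All four set pieces are in the tray on their own pads, and I handed the job in at about 25.5 s of the 99 s allowed. `finish_job` reports no verdict, so what follows rests on my own checks.

- **Placement:** in the last pictures from both cameras, all four pieces stand or lie as the task asks. Their outlines agree with the models drawn at the pad centres to about 1 pixel (roughly 3 mm) by eye, against the 14 mm allowed.
- **Look-alikes:** the brass loupe and amber prism show no shift at pixel level in either view. The green and turquoise ones were not touched.
- **Robot:** the gripper was open and clear of everything, with almost no force on the tool.

Two checks disagreed:

- **Prism fit:** the final automatic fit failed with 24–30% overlap. I take this as its colour mask catching the green felt, since the drawn outline matched the prism.
- **Brightness around the look-alikes:** it differed between the first and last pictures, probably from the arm's shadow. That is why I ran the shift check.

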